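# Fetch the spare fans from the combination drawer

## Task

Spare fan modules are kept in the combination drawer behind the cartons. Set its three dials, from the robot's left to right, to 3, 7 and 5, pull the drawer open, move aside any carton that blocks a fan module, and lay every fan module in the drawer (one or two) flat in the cardboard tray. Then put the cartons back lying flat in the drawer, shut it fully, turn at least one dial a full number or more away from its code so that it is locked again, and leave everything else on the bench where it is.

Things in the scene. Friction and masses are not known exactly. Their poses are not given: they have to be found in the camera images.
- cabinet: grey sheet-steel combination drawer cabinet, fixed to the bench, 225 deep (x) x 270 wide (y) x 113 mm high; origin on the bench below the middle of its front edge (front plane at its x = 0), x points from the front into the cabinet, z up. Three combination dials in a row on its top, 35 mm behind the front edge, 105 mm apart, each ringed by ten white ticks
- lock_mid (a point): middle of the row of dials, on the cabinet top (113 mm above the bench). Numbers run clockwise from the long zero tick at the far side. A pin of the drawer sits in a cup under each dial and comes out only when all three dials are within about 0.2 rad of the code numbers; otherwise the drawer moves 1 to 2 mm and stops. A 55 mm tall jar and a flat box are fixed on the rear of the top
- drawer (a joint): the drawer, in m: 0 shut, 0.165 fully open against its stop (slides along the cabinet's -x, about 2 N, stays where left). Even fully open, the rear 35 mm of its floor stay under the cabinet top (underside 105 mm, lock cups down to 84 mm above the bench)
- drawer_in (a point): middle of the drawer's inner floor (moves with the drawer), 8 mm above the bench; axes as the cabinet's; at cabinet x = 100 mm when shut. The floor is 200 mm long (x), parted by 3 walls 6 mm thick, only 20 mm high (y = +105, 0, -105 mm) into 2 lanes. Front panel 12 mm thick, up to 103 mm above the bench. On each wall, 78.5 mm in front of this point, an 8 mm lock pin stands up to 96 mm
- drawer_handle (a point): middle of the drawer's bar handle: round steel bar 11 mm thick, 120 mm long along the cabinet's y, 42 mm in front of the drawer front (36 mm clear between them), 80 mm above the bench; its two posts are 51 mm either side of the middle
- dial1 (a joint): left (+y) combination dial on top of the cabinet, in rad: 0 with the pointer at the long zero tick (pointing to the cabinet's +x, away from the robot), growing clockwise seen from above, 0.628 per number, stops at 0 and 5.655 (number 9). Its code number is 3, i.e. 1.885. Stays where left; turning takes about 0.05 N m
- dial1_grip (a point): middle of the top of that dial's bar grip, on its axis, 143 mm above the bench; the black bar is 38 mm long, 12 mm wide, 25 mm tall, lies along the pointer, and has a white line on its pointer half; a 38 mm disc lies under it, 5 mm thick on the 113 mm high cabinet top
- dial2 (a joint): middle combination dial on top of the cabinet, in rad: 0 with the pointer at the long zero tick (pointing to the cabinet's +x, away from the robot), growing clockwise seen from above, 0.628 per number, stops at 0 and 5.655 (number 9). Its code number is 7, i.e. 4.398. Stays where left; turning takes about 0.05 N m
- dial2_grip (a point): middle of the top of that dial's bar grip, on its axis, 143 mm above the bench; the black bar is 38 mm long, 12 mm wide, 25 mm tall, lies along the pointer, and has a white line on its pointer half; a 38 mm disc lies under it, 5 mm thick on the 113 mm high cabinet top
- dial3 (a joint): right (-y) combination dial on top of the cabinet, in rad: 0 with the pointer at the long zero tick (pointing to the cabinet's +x, away from the robot), growing clockwise seen from above, 0.628 per number, stops at 0 and 5.655 (number 9). Its code number is 5, i.e. 3.142. Stays where left; turning takes about 0.05 N m
- dial3_grip (a point): middle of the top of that dial's bar grip, on its axis, 143 mm above the bench; the black bar is 38 mm long, 12 mm wide, 25 mm tall, lies along the pointer, and has a white line on its pointer half; a 38 mm disc lies under it, 5 mm thick on the 113 mm high cabinet top
- fan1: spare fan module, may be absent: black block 90 x 40 x 40 mm with round fan openings in both ends, 0.14 to 0.28 kg; origin at the middle of the block, x along its length. Starts lying along the rear of a drawer lane (middle about 51 mm behind drawer_in), behind the carton there; its rear part stays under the cabinet top even with the drawer open
- fan2: spare fan module, may be absent: black block 90 x 40 x 40 mm with round fan openings in both ends, 0.14 to 0.28 kg; origin at the middle of the block, x along its length. Starts lying along the rear of a drawer lane (middle about 51 mm behind drawer_in), behind the carton there; its rear part stays under the cabinet top even with the drawer open
- carton1: closed brown cardboard carton 96 x 42 x 56 mm (56 tall) with a strip of paper tape, 0.10 to 0.21 kg; origin at the middle of the block, x along its length. Starts lying along the front of a drawer lane (middle about 48 mm in front of drawer_in). A lane is 99 mm wide, its middle 52.5 mm to one side of drawer_in
- carton2: closed brown cardboard carton 96 x 42 x 56 mm (56 tall) with a strip of paper tape, 0.10 to 0.21 kg; origin at the middle of the block, x along its length. Starts lying along the front of a drawer lane (middle about 48 mm in front of drawer_in). A lane is 99 mm wide, its middle 52.5 mm to one side of drawer_in
- tray: open shallow cardboard tray fixed to the bench, 250 (x) x 150 (y) x 36 mm high, walls and floor 4 mm; origin at the middle of its underside. To the left or to the right of the drawer
- mat: flat black rubber bench mat, fixed, 300 (x) x 160 (y) x 3 mm; origin at the middle of its underside. On the other side from the tray; free for putting the cartons down, but for the screwdriver lying across its far end (near x = +120 mm)
- flux_bottle: bystander: white plastic bottle, 50 mm square, 112 mm tall; origin under its foot
- mug: bystander: white mug, 80 mm wide, 92 mm tall; origin under its foot
- tape_roll: bystander: grey roll of tape lying flat, 72 mm wide, 19 mm high; origin under its middle
- screwdriver: bystander: screwdriver 150 mm long, 26 mm thick, lying across the far end of the mat; origin under its middle
- solder_spool: bystander: spool 56 mm wide, 42 mm tall; origin under its foot
- pliers: bystander: pliers lying flat, about 180 mm long, 12 mm thick; origin between the handles

How it is judged:
By the outcome, as a careful person would: the job done as asked, in the order asked, and still so for the second after the job is handed in, with the robot touching nothing.
Of fan1, fan2 only 1 to 2 are there at a start; the rules pass over those that are not, and their reading is None.
At some moment in a run one of carton1, carton2 may be knocked a few centimetres aside while the robot is not near it.
Once in a run the grip may slacken for a moment while it holds something.
It also fails if it takes over 210 s, if anything falls off the work surface, if the arm or the gripper's body presses on something with over 40 N, if the wrist force passes 120 N, or if a joint passes its speed limit or range.

## Robot

A 6-joint arm with a two-finger parallel gripper is mounted at the origin on the work surface. World frame = base frame: x ahead of the robot, y to its left, z up, the work surface at z = 0. Lengths are in m, angles in rad, forces in N, time in s.
With the tool pointing down it reaches from about 0.35 to 0.975 m from the base axis. Payload 4.9 kg.
Tool frame: the origin (TCP) lies midway between the tips of the shut fingers; the grasp point (between the pads) lies 19 mm behind it; z points along the fingers, y is the direction in which the jaws open and shut (so a half turn about z gives the same grasp; the last joint's range is limited). The gripper opens to 85 mm and grips with 20 to 120 N. Pads are 22 mm wide; open, the fingers measure 114 mm over their backs; the gripper's body (76 mm by 85 mm) begins 54 mm behind the grasp point. The pads swing forward as they close: fully open they stand 13 mm farther back than shut.
Start: joints at [-1.44, 0.053, 1.613, -0, 1.476, -0.119], TCP at [0.155, -0.606, 0.231] pointing down, gripper open.
Joint ranges: [-3.01, 3.01], [-1.01, 2.22], [0.06, 2.58], [-1.02, 4.17], [0.09, 2.62], [-3.14, 3.14]. Speed limits (rad/s): [2.57, 2.57, 3.14, 3.14, 3.14, 3.14].

## Interface

Orientations are given as a rotation vector (axis times angle).
In Python, from station import ctrl gives the robot as it stands.
- The arm moves only by the shell command python3 -m jog 'ROWS' [FORCE]. ROWS is JSON, one flat list of numbers, 7 for each row, row after row: the opening, from 0 (shut) to 1 (fully open), then the shift along the tool's x, y, z in m, then the turn, a rotation vector about the tool's x, y, z in degrees. A call has 1 to 10 rows; each row shifts and turns the commanded pose from where the row before left it, along the tool's axes as they then stand; what a row does not reach is not made up. A row lasts 1/8 s, in which the tool goes at most 62.5 mm and 10.7 degrees, less where a joint would pass 70% of its speed; a pose out of reach is approached as far as the arm can. A call with a gripper value outside its range is refused whole. The fingers move at their own pace and stop on an object; FORCE is the grip in N (left out, the last holds). Time passes only in rows, so rows that do not move let the fingers close. It gives the time, the measured TCP pose, the force and the opening at its end, in the units of the state.
- ctrl.get_obs(): the state, without advancing time (a new reading comes with each control period).
- ctrl.get_image(name): name is "side" or "top" or "wrist"; returns a dict with "image" (384x512x3 uint8, blue, green, red), "camera_matrix" (3x3 intrinsics, pixels), "dist_coeffs" ([k1, k2, p1, p2, k3] as OpenCV has them; the pictures are not rectified), "rvec" (rotation vector, rad) and "tvec" (3), from world to camera coordinates, as OpenCV has them; the wrist camera has in their place "mount" (4x4, takes a point from camera to tool coordinates, whose origin is the TCP and whose axes are the flange's). Camera axes: x right, y down, z forward; pixel columns grow to the right and rows downward; lengths in m; the calibration is good to about 2 mm. A picture is of the moment at which its call begins: read the wrist's pose just before it. There is no depth.
- ctrl.finish_job(): hands the job in, once; it reports no verdict.
Trained networks look in a picture, given as the dict that the camera call returned (one of the last four; its "shot" number tells which), for a name from the list of things; names that differ only in an ending like _2 or _b are one class to them, and where a whole thing is asked for, a point or a joint stands for the part that bears it (a point fixed in the world has none). Each returns a list of dicts, best first, with "p" (0 to 1); they miss things now and then, are a little off and sometimes report something else, mostly with a low value. They report only what shows in the picture. A call takes as long as a camera call.
- ctrl.boxes_of(target, picture): "box" ([centre column, centre row, width, height] in pixels, round what is visible of it).
The state is a dict: "t": time; "q": joint angles; "dq": joint speeds; "effort": joint torques, N m; "tool_pos": TCP position; "tool_rot": TCP orientation; "contact_force": force on the tool from outside, world axes, zero at the start; "wrist_torque": the same for the moment, N m; "opening": finger opening in m.
Only numpy, scipy, OpenCV 4.12 (cv2) and the standard library are available. Lean on these libraries where they do the work, as an engineer would, in place of code of your own. Each camera call takes 0.05 s, during which the arm holds its last target. There are 200 camera calls.

## Working session

There is one attempt and no reset: what is moved stays moved. The work goes in short steps, Python scripts to look and compute and a shell command to move; the robot and the scene stay as the last step left them, time stands still between calls to the robot, and variables do not carry over. Pictures are saved under pics/ and viewed, about 12 in all and at most 16, crops included, and the job is handed in when it is done.

```bash
mkdir -p pics; ls; cat > h.py <<'E'
from station import ctrl
import cv2, numpy as np
from scipy.spatial.transform import Rotation as R
def shot(name, fn=None):
    o=ctrl.get_obs(); p=ctrl.get_image(name); p['obs']=o
    if fn: cv2.imwrite('pics/'+fn,p['image'])
    return p
def cam(p):
    "R,t world->camera"
    if 'rvec' in p and p['rvec'] is not None:
        return cv2.Rodrigues(np.array(p['rvec'],float))[0], np.array(p['tvec'],float).ravel()
    o=p['obs']; T=np.eye(4); T[:3,:3]=R.from_rotvec(o['tool_rot']).as_matrix(); T[:3,3]=o['tool_pos']
    M=np.linalg.inv(T@np.array(p['mount'])); return M[:3,:3],M[:3,3]
def w(p,uv,z):
    "pixels -> world at height z"
    Rm,t=cam(p); uv=np.array(uv,float).reshape(-1,1,2)
    n=cv2.undistortPoints(uv,p['camera_matrix'],p['dist_coeffs']).reshape(-1,2)
    d=np.c_[n,np.ones(len(n))]@Rm; c=-Rm.T@t
    return c+d*((z-c[2])/d[:,2])[:,None]
def px(p,X):
    Rm,t=cam(p); return cv2.projectPoints(np.array(X,float).reshape(-1,1,3),cv2.Rodrigues(Rm)[0],t,p['camera_matrix'],p['dist_coeffs'])[0].reshape(-1,2)
def st():
    o=ctrl.get_obs(); Rm=R.from_rotvec(o['tool_rot']).as_matrix()
    print('t',round(o['t'],2),'pos',np.round(o['tool_pos'],4),'q',np.round(o['q'],2),'F',np.round(o['contact_force'],1),'open',round(o['opening'],4)); print(np.round(Rm,3)); return o,Rm
E
python3 - <<'E'
from h import *
st()
for n in('top','side'):
    p=shot(n,n+'1.png')
    for k in ['cabinet','drawer_handle','dial1','dial1_grip','carton1','fan1','tray','mat','flux_bottle','mug','tape_roll','screwdriver','solder_spool','pliers']:
        try: print(n,k,[(np.round(b['box']).astype(int).tolist(),round(b['p'],2)) for b in ctrl.boxes_of(k,p)][:3])
        except Exception as e: print(k,e)
E
```

```text
pics
t 0.0 pos [ 0.1544 -0.605   0.2301] q [-1.44  0.05  1.61  0.    1.48 -0.12] F [-0.2  0.2  0.6] open 0.0855
[[ 0.969  0.247 -0.   ]
 [ 0.247 -0.969  0.002]
 [ 0.    -0.002 -1.   ]]
top cabinet [([259, 142, 103, 108], 0.85), ([258, 182, 95, 29], 0.38)]
top drawer_handle [([256, 182, 100, 28], 0.83)]
top dial1 [([220, 156, 13, 16], 0.73), ([294, 160, 13, 13], 0.65), ([257, 156, 11, 16], 0.64)]
top dial1_grip [([223, 153, 16, 15], 0.43)]
top carton1 []
top fan1 []
top tray [([360, 246, 56, 89], 0.81), ([256, 180, 90, 31], 0.3)]
top mat []
top flux_bottle [([166, 164, 26, 24], 0.75)]
top mug [([354, 160, 40, 29], 0.71)]
top tape_roll [([384, 170, 25, 24], 0.86)]
top screwdriver [([144, 192, 11, 38], 0.84)]
top solder_spool [([108, 195, 19, 19], 0.7), ([296, 161, 14, 12], 0.27)]
top pliers [([410, 214, 19, 55], 0.87)]
side cabinet [([295, 193, 95, 93], 0.88), ([262, 170, 9, 15], 0.51)]
side drawer_handle [([267, 205, 41, 74], 0.62), ([292, 207, 8, 12], 0.18)]
side dial1 [([262, 169, 10, 14], 0.62), ([268, 205, 42, 68], 0.51), ([292, 210, 10, 10], 0.49)]
side dial1_grip [([263, 171, 8, 9], 0.67)]
side carton1 []
side fan1 [([324, 319, 49, 26], 0.17)]
side tray [([271, 304, 87, 74], 0.83)]
side mat [([181, 182, 79, 54], 0.67)]
side flux_bottle [([234, 158, 16, 26], 0.62), ([329, 251, 34, 32], 0.18)]
side mug [([328, 253, 30, 32], 0.85)]
side tape_roll [([342, 286, 27, 23], 0.54), ([296, 194, 97, 87], 0.49)]
side screwdriver [([213, 157, 16, 13], 0.6)]
side solder_spool [([190, 143, 11, 16], 0.72)]
side pliers [([322, 321, 44, 23], 0.62), ([268, 206, 40, 70], 0.44)]
```

```bash
python3 - <<'E'
from h import *
p=shot('top'); im=p['image']
c=im[90:300,90:450]; cv2.imwrite('pics/topc.png',cv2.resize(c,None,fx=2.2,fy=2.2,interpolation=cv2.INTER_CUBIC))
print('dials',w(p,[[220,156],[257,157],[294,160]],.143))
print('handle',w(p,[[256,188]],.08)); print('tray',w(p,[[360,246]],.03),'corners',w(p,[[332,202],[388,290]],.036))
E
```

```text
dials [[ 0.69325497  0.09902213  0.143     ]
 [ 0.69257253 -0.00321567  0.143     ]
 [ 0.68626077 -0.10530213  0.143     ]]
handle [[ 0.61384231 -0.00192256  0.08      ]]
tray [[ 0.45363079 -0.31280612  0.03      ]] corners [[ 0.58178562 -0.22946113  0.036     ]
 [ 0.32967193 -0.39042108  0.036     ]]
```

View pics/topc.png

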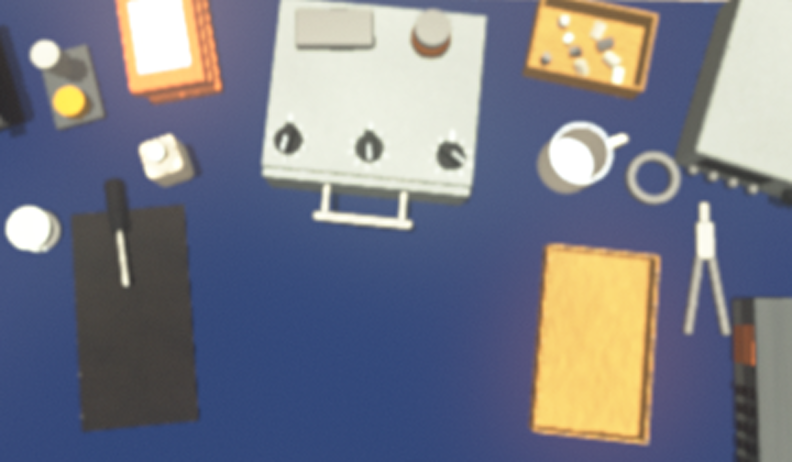

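The top view shows the tray on the right (px 600,345 in the crop), the mat on the left with the screwdriver at its far end, and the three dials at crop (288,138), (370,147) and (452,155). The drawer is shut and its handle is at (363,215).

```bash
python3 -m jog '[1,0.045,-0.034,-0.012,0,0,0, 1,0.045,-0.034,-0.012,0,0,0, 1,0.045,-0.034,-0.012,0,0,0, 1,0.045,-0.034,-0.012,0,0,0, 1,0.045,-0.034,-0.012,0,0,0, 1,0.045,-0.034,-0.012,0,0,0, 1,0.045,-0.034,-0.012,0,0,0, 1,0.045,-0.034,-0.012,0,0,0, 1,0.045,-0.034,-0.012,0,0,0, 1,0.045,-0.034,-0.012,0,0,0]'
cat >> h.py <<'E'
def go(X,yaw=None,rows=None):
    "print total shift in current tool axes (translation first) to TCP X, and turn about tool z to bring tool x-axis to world yaw deg"
    o=ctrl.get_obs(); Rm=R.from_rotvec(o['tool_rot']).as_matrix(); d=np.array(X)-o['tool_pos']
    cur=np.degrees(np.arctan2(Rm[1,0],Rm[0,0])); 
    ez=Rm.T@np.array([0,0,1]); tilt=np.degrees(np.cross(Rm.T@[0,0,-1.],[0,0,1.]))
    print('shift',np.round(Rm.T@d,4),'dist',round(np.linalg.norm(d),3),'yaw now',round(cur,1),'turn z',None if yaw is None else round(cur-yaw,1),'tilt fix',np.round(-tilt,2))
E
python3 - <<'E'
from h import *
st(); go([.62,0,.36],-2)
print(np.round(ctrl.get_image('wrist')['mount'],3))
E
```

```text
t: 2.8
tool_pos: [0.5074, -0.1633, 0.352]
tool_rot: [3.117, 0.391, 0.001]
contact_force: [0.8, 0.1, 0.2]
opening: 0.0861
t 2.8 pos [ 0.5074 -0.1633  0.352 ] q [-0.45 -0.21  1.66 -0.    1.69  0.87] F [0.8 0.1 0.2] open 0.0861
[[ 0.969  0.247  0.001]
 [ 0.247 -0.969 -0.   ]
 [ 0.001  0.001 -1.   ]]
shift [ 0.1495 -0.1303 -0.0081] dist 0.198 yaw now 14.3 turn z 16.3 tilt fix [ 0.04 -0.03 -0.  ]
[[ 0.    -0.966 -0.259  0.065]
 [ 1.     0.001 -0.001 -0.   ]
 [ 0.001 -0.259  0.966 -0.142]
 [ 0.     0.     0.     1.   ]]
```

```bash
python3 -m jog '[1,0.037,-0.032,-0.002,0,0,0, 1,0.037,-0.032,-0.002,0,0,0, 1,0.037,-0.032,-0.002,0,0,0, 1,0.037,-0.032,-0.002,0,0,0, 1,0,0,0,0,0,8.15, 1,0,0,0,0,0,8.15,1,0,0,0,0,0,0]'
python3 - <<'E'
from h import *
st()
p=shot('wrist','wr1.png')
for k in ['dial1_grip','dial1','drawer_handle','cabinet']: print(k,[(np.round(b['box'],1).tolist(),round(b['p'],2),np.round(w(p,b['box'][:2],.143 if 'dial' in k else .08)[0],4)) for b in ctrl.boxes_of(k,p)][:5])
cv2.imwrite('pics/wr1.png',cv2.resize(p['image'],None,fx=1.5,fy=1.5,interpolation=cv2.INTER_CUBIC))
E
```

```text
t: 3.72
tool_pos: [0.6183, -0.0042, 0.3592]
tool_rot: [-3.141, 0.051, 0.0]
contact_force: [-0.0, 0.3, -0.2]
opening: 0.0855
t 3.73 pos [ 0.6183 -0.0042  0.3592] q [-0.13 -0.01  1.46  0.    1.69  1.48] F [-0.   0.3 -0.2] open 0.0855
[[ 0.999 -0.033 -0.   ]
 [-0.033 -0.999  0.   ]
 [-0.    -0.    -1.   ]]
dial1_grip [([168.2, 90.1, 32.7, 38.6], 0.81, array([0.7051, 0.0914, 0.143 ]))]
dial1 [([349.1, 98.0, 42.1, 34.5], 0.9, array([ 0.6904, -0.1049,  0.143 ])), ([256.8, 93.6, 31.7, 37.2], 0.89, array([ 0.6978, -0.0045,  0.143 ])), ([169.6, 89.4, 33.5, 39.2], 0.69, array([0.7058, 0.0898, 0.143 ]))]
drawer_handle [([256.1, 144.2, 219.6, 51.8], 0.93, array([ 0.6361, -0.0011,  0.08  ]))]
cabinet [([263.4, 84.8, 241.4, 167.0], 0.61, array([ 0.7108, -0.0129,  0.08  ]))]
```

View pics/wr1.png

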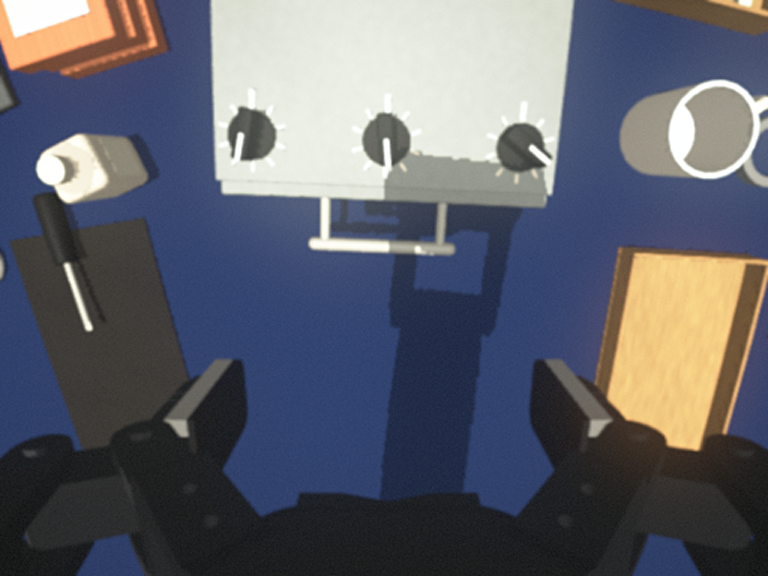

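```bash
python3 - <<'E'
from h import *
p=shot('wrist'); g=cv2.cvtColor(p['image'],cv2.COLOR_BGR2GRAY)
out=[]; C=[]
for n,uv in (('1',(168,90)),('2',(257,93.5)),('3',(348,98))):
    c=w(p,[uv],.130)[0]
    def warp(c,z,r=.028,s=10):
        a=np.linspace(-r,r,int(2*r*1000*s/2))
        X=np.array([[c[0]-i,c[1]-j,z] for i in a for j in a]); m=px(p,X).reshape(len(a),len(a),2).astype(np.float32)
        return cv2.remap(p['image'],m[...,0],m[...,1],cv2.INTER_CUBIC)
    A=warp(c,.143); out.append(A)
cv2.imwrite('pics/dials.png',np.hstack(out)); print(A.shape)
# front top edge, corners from picture
print(w(p,np.array([[217,180],[552,194]])/1.5,.113))
print('handle ends',w(p,np.array([[313,243],[452,249]])/1.5,.08))
# tick circle: long zero ticks tips
E
```

```text
(280, 280, 3)
[[ 0.67374656  0.13126594  0.113     ]
 [ 0.65356056 -0.13782885  0.113     ]]
handle ends [[ 0.61448526  0.06295707  0.08      ]
 [ 0.60488954 -0.06107686  0.08      ]]
```

View pics/dials.png

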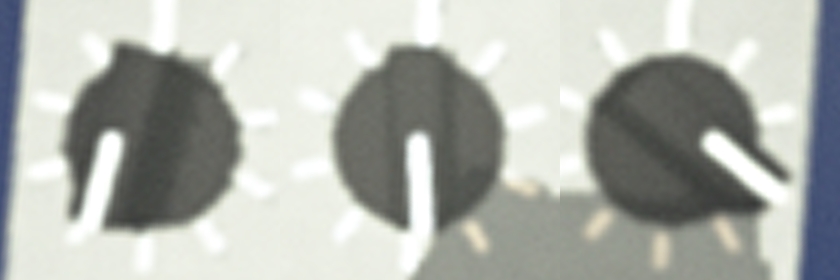

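Viewed: dial 1 points to about 193° (number 5.4), dial 2 to about 175° (number 4.9) and dial 3 to about 124° (number 3.4). The cabinet yaw is about -4.3°. I'll start with dial 2.

```bash
python3 - <<'E'
from h import *
go([.6987,-.0053,.123],1)
E
python3 -m jog '[0.45,0.04,0,0.02,0,0,-3, 0.45,0.04,-0.001,0.03,0,0,0, 0.45,0,0,0.05,0,0,0, 0.45,0,0,0.05,0,0,0, 0.45,0,0,0.03,0,0,0, 0.45,0,0,0,0,0,0]'
python3 - <<'E'
from h import *
st();go([.6987,-.0053,.123],1)
p=shot('wrist','wr2.png')
E
```

```text
shift [ 0.0804 -0.0019  0.2364] dist 0.25 yaw now -2.0 turn z -3.0 tilt fix [-0.   -0.01  0.  ]
t: 4.78
tool_pos: [0.696, -0.0039, 0.1752]
tool_rot: [-3.141, -0.028, 0.011]
contact_force: [0.9, -0.1, 0.5]
opening: 0.0384
t 4.78 pos [ 0.696  -0.0039  0.1752] q [-0.11  0.26  1.48  0.    1.41  1.44] F [ 0.9 -0.1  0.5] open 0.0384
[[ 1.     0.018 -0.007]
 [ 0.018 -1.     0.001]
 [-0.007 -0.001 -1.   ]]
shift [0.003  0.0015 0.0522] dist 0.052 yaw now 1.0 turn z 0.0 tilt fix [-0.05  0.41 -0.  ]
```

View pics/wr2.png

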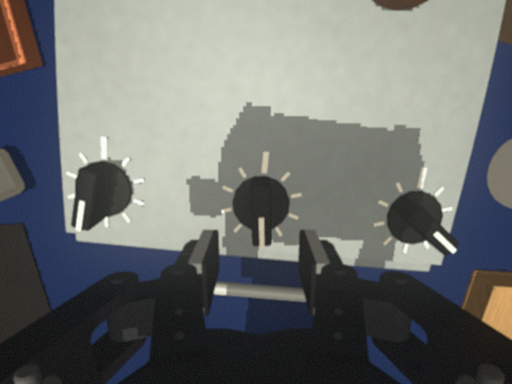

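Dial 2's disc is centred at (261,202), nicely between the fingers. I'll check it against my estimate.

```bash
python3 - <<'E'
from h import *
p=shot('wrist')
print(w(p,[[105,187],[261,202],[414,216]],.118))
E
python3 -m jog '[0.45,0.003,0.001,0.026,0,0,0, 0.45,0,0,0.026,0,0,0, 0.45,0,0,0,0,0,0, 0,0,0,0,0,0,0, 0,0,0,0,0,0,0,0,0,0,0,0,0,0,0,0,0,0,0,0,0]' 40
```

```text
[[ 0.71001524  0.09871768  0.118     ]
 [ 0.70161473 -0.00531435  0.118     ]
 [ 0.69347825 -0.10991204  0.118     ]]
t: 5.75
tool_pos: [0.7028, -0.005, 0.1306]
tool_rot: [3.141, 0.028, 0.007]
contact_force: [0.1, 0.3, 6.3]
opening: 0.0103
```

```bash
python3 -m jog '[0,0,0,0,0,0,9.7, 0,0,0,0,0,0,9.7, 0,0,0,0,0,0,9.7, 0,0,0,0,0,0,9.7, 0,0,0,0,0,0,9.7, 0,0,0,0,0,0,9.7, 0,0,0,0,0,0,9.7, 0,0,0,0,0,0,9.4,0,0,0,0,0,0,0,0,0,0,0,0,0,0]'
python3 - <<'E'
from h import *
st();go([.6987,-.0053,.123],-76.3)
E
```

```text
t: 7.0
tool_pos: [0.7003, -0.0085, 0.1305]
tool_rot: [2.464, -1.937, 0.003]
contact_force: [-10.1, -9.2, 10.4]
opening: 0.0107
t 7.0 pos [ 0.7003 -0.0085  0.1305] q [-0.12  0.3   1.51 -0.01  1.34  2.79] F [-10.1  -9.2  10.4] open 0.0107
[[ 0.236 -0.972 -0.003]
 [-0.972 -0.236 -0.007]
 [ 0.006  0.004 -1.   ]]
shift [-0.0035  0.0008  0.0075] dist 0.008 yaw now -76.3 turn z -0.0 tilt fix [ 0.24 -0.33 -0.  ]
```

```bash
python3 -m jog '[0.45,0,0,0,0,0,0, 0.45,0,0,0,0,0,0, 0.45,0,0,-0.03,0,0,0, 0.45,0,0,-0.025,0,0,-10, 0.45,0,0,0,0,0,-10.5, 0.45,0,0,0,0,0,-10.5, 0.45,0,0,0,0,0,-10.5, 0.45,0,0,0,0,0,-10.5, 0.45,0,0,0,0,0,-10.5, 0.45,0,0,0,0,0,-10.5]'
python3 -m jog '[0.45,0,0,0,0,0,-10.5, 0.45,0,0,0,0,0,-10.5, 0.45,0,0,0,0,0,-10.5, 0.45,0,0,0,0,0,-10.5,0.45,0,0,0,0,0,-10.5, 0.45,0,0,0,0,0,-3,0.45,0,0,0,0,0,0]'
python3 - <<'E'
from h import *
st();go([.6930,-.1100,.180],52)
E
```

```text
t: 8.25
tool_pos: [0.7012, -0.0044, 0.1819]
tool_rot: [-3.14, 0.08, 0.0]
contact_force: [0.5, -0.4, -0.4]
opening: 0.0387
t: 9.12
tool_pos: [0.7012, -0.0045, 0.1819]
tool_rot: [-2.821, -1.382, 0.0]
contact_force: [0.0, -0.1, 0.4]
opening: 0.0382
t 9.12 pos [ 0.7012 -0.0045  0.1819] q [-0.11  0.26  1.47  0.    1.42  0.55] F [ 0.  -0.1  0.4] open 0.0382
[[ 0.613  0.79  -0.   ]
 [ 0.79  -0.613  0.   ]
 [ 0.    -0.    -1.   ]]
shift [-0.0884  0.0582  0.0019] dist 0.106 yaw now 52.2 turn z 0.2 tilt fix [-0.03 -0.    0.  ]
```

```bash
python3 -m jog '[0.45,-0.044,0.029,0,0,0,0, 0.45,-0.044,0.029,0,0,0,0, 0.45,0,0,0.03,0,0,0,0.45,0,0,0.022,0,0,0,0.45,0,0,0,0,0,0,0,0,0,0,0,0,0,0,0,0,0,0,0,0,0,0,0,0,0,0,0]'
python3 - <<'E'
from h import *
st();go([.6930,-.1100,.130],-184.3+180)
p=shot('wrist','wr3.png')
E
```

```text
t: 10.12
tool_pos: [0.6924, -0.1085, 0.1316]
tool_rot: [-2.818, -1.382, 0.002]
contact_force: [-6.1, 4.0, 1.8]
opening: 0.0108
t 10.12 pos [ 0.6924 -0.1085  0.1316] q [-0.26  0.3   1.5   0.    1.34  0.4 ] F [-6.1  4.   1.8] open 0.0108
[[ 0.612  0.791 -0.002]
 [ 0.791 -0.612  0.002]
 [ 0.    -0.003 -1.   ]]
shift [-0.0009  0.0014  0.0016] dist 0.002 yaw now 52.3 turn z 56.6 tilt fix [-0.17 -0.    0.  ]
```

View pics/wr3.png

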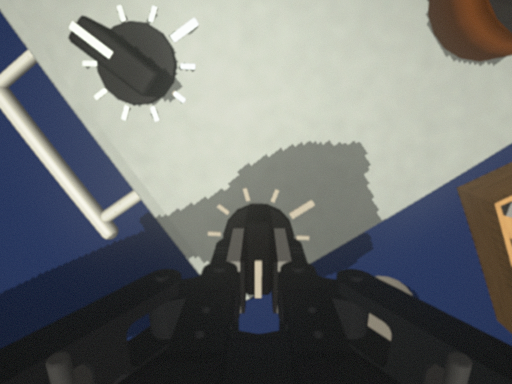

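Dial 3 is firmly gripped. Dial 2, at (137,62), now points at its seventh tick.

```bash
python3 -m jog '[0,0,0,0,0,0,9.4, 0,0,0,0,0,0,9.4, 0,0,0,0,0,0,9.4, 0,0,0,0,0,0,9.4, 0,0,0,0,0,0,9.4, 0,0,0,0,0,0,9.5,0,0,0,0,0,0,0, 0.45,0,0,0,0,0,0, 0.45,0,0,0,0,0,0, 0.45,0,0,-0.03,0,0,0]'
python3 -m jog '[0.45,0,0,-0.022,0,0,6.5,0.45,0,0,0,0,0,6.6,0.45,0,0,0,0,0,0]'
python3 - <<'E'
from h import *
st();go([.7090,.0987,.182],-17.5)
E
```

```text
t: 11.42
tool_pos: [0.6914, -0.1093, 0.1571]
tool_rot: [-3.138, 0.116, 0.009]
contact_force: [0.2, 0.1, 0.7]
opening: 0.0386
t: 11.8
tool_pos: [0.6936, -0.1099, 0.1829]
tool_rot: [-3.106, 0.472, -0.002]
contact_force: [-0.1, -0.4, -0.3]
opening: 0.0382
t 11.8 pos [ 0.6936 -0.1099  0.1829] q [-0.26  0.26  1.46  0.    1.42  1.61] F [-0.1 -0.4 -0.3] open 0.0382
[[ 0.955 -0.297  0.001]
 [-0.297 -0.955 -0.   ]
 [ 0.001 -0.    -1.   ]]
shift [-0.0472 -0.2038  0.0009] dist 0.209 yaw now -17.3 turn z 0.2 tilt fix [-0.02 -0.08  0.  ]
```

```bash
python3 -m jog '[0.45,-0.0118,-0.051,0,0,0,0,0.45,-0.0118,-0.051,0,0,0,0,0.45,-0.0118,-0.051,0,0,0,0,0.45,-0.0118,-0.051,0,0,0,0,0.45,0,0,0,0,0,0, 0.45,0,0,0.03,0,0,0,0.45,0,0,0.022,0,0,0,0,0,0,0,0,0,0,0,0,0,0,0,0,0,0,0,0,0,0,0,0]'
python3 -m jog '[0,0,0,0,0,0,-9.4, 0,0,0,0,0,0,-9.4, 0,0,0,0,0,0,-9.4, 0,0,0,0,0,0,-9.4, 0,0,0,0,0,0,-9.4, 0,0,0,0,0,0,-9.5, 0,0,0,0,0,0,-9.5, 0,0,0,0,0,0,-9.5, 0,0,0,0,0,0,-9.5,0,0,0,0,0,0,0]'
python3 - <<'E'
from h import *
st()
E
python3 -m jog '[0.45,0,0,0,0,0,0,0.45,0,0,0,0,0,0,0.45,0,0,-0.05,0,0,0,0.45,0,0,-0.05,0,0,10,0.45,0,0,-0.05,0,0,10,0.45,0,0,-0.04,0,0,10,0.45,0,0,0,0,0,10,0.45,0,0,0,0,0,10,0.45,0,0,0,0,0,10,0.45,0,0,0,0,0,10]'
python3 - <<'E'
from h import *
st();go([.57,0,.36],-4.3)
E
```

```text
t: 13.05
tool_pos: [0.7086, 0.0989, 0.129]
tool_rot: [-3.105, 0.475, 0.002]
contact_force: [1.9, 2.5, -8.6]
opening: 0.0107
t: 14.3
tool_pos: [0.708, 0.1007, 0.1291]
tool_rot: [-2.605, -1.748, 0.0]
contact_force: [-0.3, 6.1, -9.4]
opening: 0.0106
t 14.3 pos [0.708  0.1007 0.1291] q [0.04 0.33 1.47 0.   1.34 0.42] F [-0.3  6.1 -9.4] open 0.0106
[[ 0.379  0.925 -0.002]
 [ 0.925 -0.379  0.003]
 [ 0.002 -0.003 -1.   ]]
t: 15.55
tool_pos: [0.7095, 0.0982, 0.3223]
tool_rot: [3.14, -0.076, 0.005]
contact_force: [0.4, -1.2, 0.1]
opening: 0.0384
t 15.55 pos [0.7095 0.0982 0.3223] q [ 0.03  0.23  1.27 -0.    1.64  1.65] F [ 0.4 -1.2  0.1] open 0.0384
[[ 0.999 -0.048  0.003]
 [-0.048 -0.999 -0.001]
 [ 0.003  0.    -1.   ]]
shift [-0.1345  0.1048 -0.038 ] dist 0.175 yaw now -2.8 turn z 1.5 tilt fix [ 0.02 -0.17 -0.  ]
```

```bash
python3 -m jog '[0,-0.037,0.05,0.02,0,0,1.5,0,-0.037,0.05,0.02,0,0,0,0,0,0,0.04,0,0,0,0,0,0,0,0,0,0]'
python3 - <<'E'
from h import *
p=shot('wrist','wr4.png')
for b in ctrl.boxes_of('drawer_handle',p)[:2]: print(b)
o=ctrl.get_obs(); print(px(p,[[.6125,.0017,.08],[.6125+.0045,.0017+.06,.08],[.6125-.0045,.0017-.06,.08]]))
go([.636,0,.055],-4.3)
E
```

```text
t: 16.05
tool_pos: [0.6313, 0.0064, 0.2397]
tool_rot: [3.14, -0.109, -0.008]
contact_force: [0.4, 0.2, 0.7]
opening: 0.0001
{'box': [264.1, 173.1, 306.2, 60.1], 'p': 0.63}
[[264.88478288 194.0282857 ]
 [203.80545371 193.658567  ]
 [325.86483331 194.38948633]]
shift [0.0022 0.0068 0.1889] dist 0.189 yaw now -3.9 turn z 0.4 tilt fix [ 0.02 -0.12 -0.  ]
```

View pics/wr4.png

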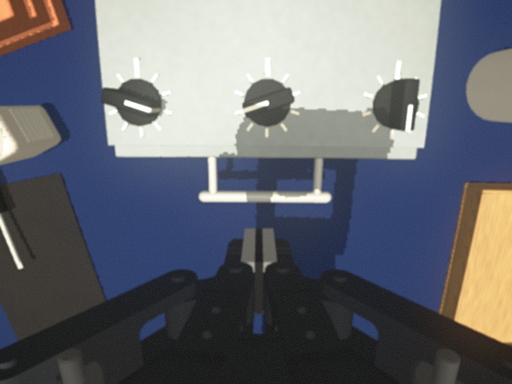

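The dials point to 3, 7 and 5. The handle is at (265,197), which matches. I'll hook it from behind with the fingers shut.

```bash
python3 -m jog '[0,0.001,0.007,0.05,0,0,0.4,0,0,0,0.05,0,0,0,0,0,0,0.05,0,0,0,0,0,0,0.035,0,0,0,0,0,0,0,0,0,0]'
python3 - <<'E'
from h import *
st();go([.634,0,.055],-4.3)
E
```

```text
t: 16.77
tool_pos: [0.6331, 0.0007, 0.0558]
tool_rot: [-3.139, 0.116, 0.005]
contact_force: [-0.9, 0.8, 0.3]
opening: 0.0001
t 16.77 pos [0.6331 0.0007 0.0558] q [-0.12  0.24  1.72 -0.    1.19  1.53] F [-0.9  0.8  0.3] open 0.0001
[[ 0.997 -0.074 -0.003]
 [-0.074 -0.997  0.   ]
 [-0.003 -0.    -1.   ]]
shift [0.0009 0.0006 0.0008] dist 0.001 yaw now -4.2 turn z 0.1 tilt fix [-0.   0.2 -0. ]
```

```bash
python3 -m jog '[0,-0.015,0,0,0,0,0,0,-0.015,0,0,0,0,0,0,-0.018,0,0,0,0,0,0,-0.02,0,0,0,0,0,0,-0.02,0,0,0,0,0]'
python3 -m jog '[0,-0.02,0,0,0,0,0,0,-0.02,0,0,0,0,0,0,-0.02,0,0,0,0,0,0,-0.018,0,0,0,0,0,0,-0.005,0,0,0,0,0,0,0,0,0,0,0,0]'
python3 - <<'E'
from h import *
st()
E
```

```text
t: 17.4
tool_pos: [0.548, 0.0068, 0.0608]
tool_rot: [3.139, -0.117, 0.011]
contact_force: [2.4, -0.4, 2.4]
opening: 0.0002
t: 18.15
tool_pos: [0.4636, 0.0129, 0.0581]
tool_rot: [3.139, -0.117, 0.003]
contact_force: [1.0, 0.2, -0.3]
opening: 0.0
t 18.15 pos [0.4636 0.0129 0.0581] q [-0.13 -0.16  2.13 -0.    1.18  1.51] F [ 1.   0.2 -0.3] open 0.0
[[ 0.997 -0.075  0.002]
 [-0.075 -0.997 -0.   ]
 [ 0.002  0.    -1.   ]]
```

```bash
python3 -m jog '[0,-0.006,0,0,0,0,0,0,-0.005,0,0,0,0,0,0,0,0,0,0,0,0]'
python3 -m jog '[0,0.012,0,0,0,0,0,0,0,0,-0.045,0,0,0,0,0,0,-0.06,0,0,0,0,0,0,-0.06,0,0,0,1,0,0,-0.06,0,0,0,1,0.02,0,-0.05,0,0,0,1,0.02,0,-0.02,0,0,0,1,0,0,0,0,0,0]'
python3 - <<'E'
from h import *
st()
p=shot('wrist','wr5.png')
for k in ['carton1','fan1','drawer_handle','drawer_in']: print(k,[(np.round(b['box'],1).tolist(),round(b['p'],2)) for b in ctrl.boxes_of(k,p)][:4])
cv2.imwrite('pics/wr5.png',cv2.resize(p['image'],None,fx=1.5,fy=1.5,interpolation=cv2.INTER_CUBIC))
E
```

```text
t: 18.52
tool_pos: [0.4622, 0.0128, 0.059]
tool_rot: [3.139, -0.12, 0.045]
contact_force: [37.0, -1.4, -27.0]
opening: 0.0001
t: 19.52
tool_pos: [0.5053, 0.0096, 0.3539]
tool_rot: [3.139, -0.118, 0.003]
contact_force: [-0.3, 1.0, -1.2]
opening: 0.0717
t 19.52 pos [0.5053 0.0096 0.3539] q [-0.13 -0.28  1.72 -0.    1.7   1.52] F [-0.3  1.  -1.2] open 0.0717
[[ 0.997 -0.075  0.002]
 [-0.075 -0.997 -0.   ]
 [ 0.002  0.    -1.   ]]
carton1 [([220.4, 119.2, 34.2, 75.1], 0.93), ([295.6, 120.5, 32.9, 74.1], 0.72), ([258.7, 106.2, 245.4, 207.3], 0.16)]
fan1 []
drawer_handle [([256.4, 113.5, 213.5, 184.3], 0.67), ([215.7, 51.5, 31.0, 57.7], 0.54), ([261.1, 104.8, 242.4, 209.6], 0.34)]
drawer_in [([257.1, 116.3, 216.3, 184.6], 0.6)]
```

View pics/wr5.png

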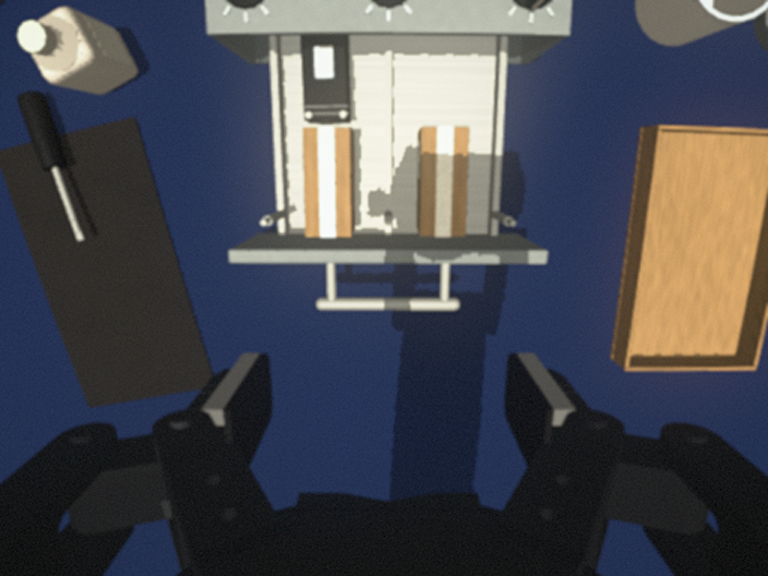

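The drawer is fully open. One black fan sits in the left lane at (327,80), behind the left carton at (327,180). The right lane behind its carton is empty, so there is one fan and only the left carton has to move.

```bash
python3 - <<'E'
from h import *
p=shot('wrist')
a=lambda q:np.array(q)/1.5
print('cartonL top corners',w(p,a([[303,127],[351,127],[304,237],[351,237]]),.064)[:,:2].round(4).tolist())
print('cartonR',w(p,a([[421,127],[468,127],[421,237],[467,237]]),.064)[:,:2].round(4).tolist())
print('fan front top',w(p,a([[303,108],[350,108]]),.048)[:,:2].round(4).tolist())
print('mat corners',w(p,a([[135,118],[0,152],[212,375],[92,405]]),.003)[:,:2].round(4).tolist())
print('tray rim',w(p,a([[642,125],[613,362],[757,370]]),.036)[:,:2].round(4).tolist())
print('screwdriver',w(p,a([[35,100],[82,238]]),.013)[:,:2].round(4).tolist())
print('handle',w(p,a([[388,304]]),.08)[:,:2].round(4).tolist())
go([.5575,.0584,.15],-4.3)
E
```

```text
cartonL top corners [[0.6009, 0.0761], [0.5976, 0.035], [0.5061, 0.0863], [0.5029, 0.0438]]
cartonR [[0.5932, -0.0248], [0.5903, -0.065], [0.4982, -0.0193], [0.4951, -0.0608]]
fan front top [[0.6182, 0.0769], [0.6149, 0.0355]]
mat corners [[0.629, 0.2524], [0.6111, 0.404], [0.3496, 0.221], [0.3203, 0.372]]
tray rim [[0.5838, -0.2316], [0.3476, -0.2148], [0.3239, -0.377]]
screwdriver [[0.6551, 0.3461], [0.5162, 0.3279]]
handle [[0.4422, 0.0148]]
shift [ 0.0511 -0.0524  0.2003] dist 0.213 yaw now -4.3 turn z 0.0 tilt fix [-0.01  0.16 -0.  ]
```

```bash
python3 -m jog '[0.75,0.0215,-0.027,0.03,0,0,0.7,0.75,0.0212,-0.027,0.05,0,0,0,0.75,0,0,0.06,0,0,0,0.75,0,0,0.06,0,0,0,0.75,0,0,0.03,0,0,0,0.75,0,0,0,0,0,0]'
python3 - <<'E'
from h import *
p=shot('wrist','wr6.png')
st(); go([.5519,.0603,.030],-5)
print([(np.round(b['box'],1).tolist(),round(b['p'],2)) for b in ctrl.boxes_of('carton1',p)][:4], px(p,[[.5519,.0603,.064]]))
E
```

```text
t: 20.58
tool_pos: [0.5478, 0.0603, 0.1181]
tool_rot: [3.138, -0.137, -0.013]
contact_force: [0.6, -0.3, 0.4]
opening: 0.064
t 20.62 pos [0.5498 0.0602 0.121 ] q [-0.03 -0.02  1.88  0.    1.29  1.63] F [ 0.3 -0.4  0.8] open 0.0641
[[ 0.996 -0.087 -0.003]
 [-0.087 -0.996  0.   ]
 [-0.003  0.    -1.   ]]
shift [ 0.0023 -0.0003  0.091 ] dist 0.091 yaw now -5.0 turn z 0.0 tilt fix [ 0.01  0.16 -0.  ]
[([406.1, 189.3, 99.4, 146.7], 0.83), ([259.3, 189.6, 68.2, 148.2], 0.69)] [[258.24969433 204.13535312]]
```

View pics/wr6.png

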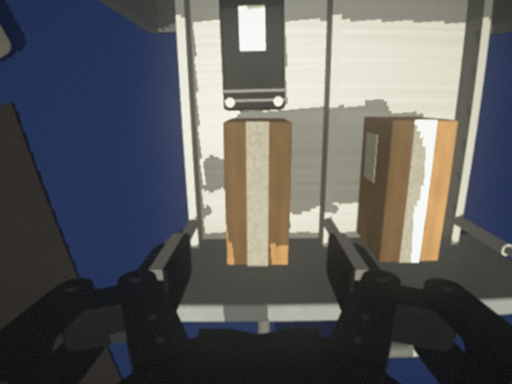

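The left carton is centred between the fingers, spanning (225..290, 120..265). I'll descend and grip it.

```bash
python3 -m jog '[0.75,0.003,0,0.045,0,0,0,0.75,0,0,0.045,0,0,0,0.75,0,0,0,0,0,0,0,0,0,0,0,0,0,0,0,0,0,0,0,0,0,0,0,0,0,0,0,0,0,0,0,0,0]' 45
python3 - <<'E'
from h import *
st()
E
```

```text
t 20.68 pos [0.5513 0.0602 0.123 ] q [-0.03 -0.02  1.88  0.    1.29  1.63] F [0.7 0.1 0.9] open 0.064
[[ 0.996 -0.087  0.001]
 [-0.087 -0.996 -0.   ]
 [ 0.001 -0.    -1.   ]]$: bad value
```

```bash
python3 -m jog '[0.75,0.001,0,0.045,0,0,0, 0.75,0,0,0.047,0,0,0, 0.75,0,0,0,0,0,0, 0,0,0,0,0,0,0, 0,0,0,0,0,0,0, 0,0,0,0,0,0,0]' 45
python3 - <<'E'
from h import *
st()
E
```

```text
t: 21.42
tool_pos: [0.5548, 0.0601, 0.0338]
tool_rot: [-3.138, 0.137, -0.01]
contact_force: [-0.3, 0.5, 7.2]
opening: 0.0412
t 21.43 pos [0.5548 0.0601 0.0338] q [-0.03  0.1   1.92  0.    1.12  1.63] F [-0.3  0.5  7.2] open 0.0412
[[ 0.996 -0.087  0.006]
 [-0.087 -0.996 -0.   ]
 [ 0.006 -0.    -1.   ]]
```

```bash
python3 -m jog '[0,0,0,-0.04,0,0,0, 0,0,0,-0.05,0,0,0, 0,0,0,-0.04,0,0,0, 0,-0.029,-0.036,0,0,0,0, 0,-0.029,-0.036,0,0,0,0, 0,-0.029,-0.036,0,0,0,0, 0,-0.029,-0.036,0,0,0,0, 0,-0.029,-0.036,0,0,0,0, 0,-0.029,-0.036,0,0,0,0, 0,0,0,0,0,0,0]'
python3 - <<'E'
from h import *
st(); go([.4,.29,.03],-5)
E
```

```text
t: 22.68
tool_pos: [0.3959, 0.2923, 0.1609]
tool_rot: [-3.138, 0.129, -0.001]
contact_force: [0.1, 0.5, -0.5]
opening: 0.0413
t 22.68 pos [0.3959 0.2923 0.1609] q [ 0.48 -0.22  1.99  0.    1.37  2.14] F [ 0.1  0.5 -0.5] open 0.0413
[[ 0.997 -0.082  0.001]
 [-0.082 -0.997  0.001]
 [ 0.001 -0.001 -1.   ]]
shift [0.0041 0.0021 0.1309] dist 0.131 yaw now -4.7 turn z 0.3 tilt fix [-0.05 -0.05  0.  ]
```

```bash
python3 -m jog '[0,0,0,0.045,0,0,0, 0,0,0,0.045,0,0,0, 0,0,0,0.025,0,0,0, 0,0,0,0.014,0,0,0, 0,0,0,0,0,0,0, 0.7,0,0,0,0,0,0, 0.7,0,0,0,0,0,0, 0.7,0,0,0,0,0,0]'
python3 - <<'E'
from h import *
st()
E
python3 -m jog '[0.7,0,0,-0.05,0,0,0, 0.7,0,0,-0.06,0,0,0, 0.7,0,0,-0.06,0,0,0, 0.7,0.025,0.04,0,0,0,0,0.7,0.025,0.04,0,0,0,0,0.7,0.025,0.04,0,0,0,0,0.7,0.025,0.04,0,0,0,0,0.7,0.025,0.04,0,0,0,0,0.7,0,0,0,0,0,0]'
python3 - <<'E'
from h import *
st(); p=shot('wrist','wr7.png')
print([(np.round(b['box'],1).tolist(),round(b['p'],2)) for b in ctrl.boxes_of('fan1',p)][:4])
E
```

```text
t: 23.68
tool_pos: [0.398, 0.2908, 0.032]
tool_rot: [-3.138, 0.137, -0.002]
contact_force: [0.2, -1.2, -0.8]
opening: 0.0601
t 23.68 pos [0.398  0.2908 0.032 ] q [ 0.48 -0.05  2.07 -0.    1.12  2.14] F [ 0.2 -1.2 -0.8] open 0.0601
[[ 0.996 -0.087  0.002]
 [-0.087 -0.996  0.001]
 [ 0.002 -0.001 -1.   ]]
t: 24.8
tool_pos: [0.5055, 0.078, 0.2014]
tool_rot: [3.138, -0.143, 0.001]
contact_force: [-0.8, -0.2, -0.4]
opening: 0.0596
t 24.8 pos [0.5055 0.078  0.2014] q [ 0.01 -0.2   1.91 -0.    1.44  1.67] F [-0.8 -0.2 -0.4] open 0.0596
[[ 0.996 -0.091  0.001]
 [-0.091 -0.996 -0.   ]
 [ 0.001  0.    -1.   ]]
[([269.3, 32.4, 45.2, 64.7], 0.61)]
```

View pics/wr7.png

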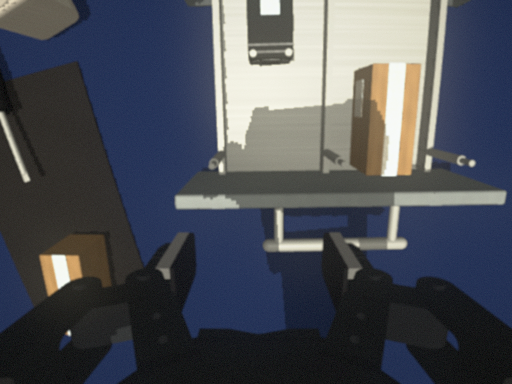

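The lane in front of the fan is now clear. The fan's front face is at (248..294, 46..63) and the moved carton rests on the mat at (75,265).

```bash
python3 - <<'E'
from h import *
p=shot('wrist')
print('fan bottom edge',w(p,[[250,63],[293,62]],.008)[:,:2].round(4).tolist())
print('fan top front edge',w(p,[[248,45],[293,44]],.048)[:,:2].round(4).tolist())
print('cartonL',[ (np.round(b['box'],1).tolist(),round(b['p'],2)) for b in ctrl.boxes_of('carton1',p)])
go([.622,.054,.024],-4.5)
E
```

```text
fan bottom edge [[0.6128, 0.0797], [0.61, 0.0371]]
fan top front edge [[0.6225, 0.0794], [0.62, 0.0406]]
cartonL [([385.1, 116.3, 70.0, 116.5], 0.83), ([78.7, 263.4, 71.8, 63.1], 0.66)]
shift [0.1198 0.017  0.177 ] dist 0.214 yaw now -4.9 turn z -0.4 tilt fix [-0.02  0.01 -0.  ]
```

```bash
python3 -m jog '[0.7,0.04,0.004,0.02,0,0,-0.4, 0.7,0.04,0.004,0.02,0,0,0, 0.7,0.0395,0.005,0.02,0,0,0, 0.7,0,0,0.04,0,0,0, 0.7,0,0,0.035,0,0,0, 0.7,0,0,0.03,0,0,0, 0.7,0,0,0.012,0,0,0, 0.7,0,0,0,0,0,0]'
python3 - <<'E'
from h import *
st(); go([.622,.058,.024],-4.5)
E
```

```text
t: 26.0
tool_pos: [0.6219, 0.0584, 0.0236]
tool_rot: [-3.139, 0.124, 0.002]
contact_force: [1.2, 0.7, -0.6]
opening: 0.0595
t 26.0 pos [0.6219 0.0584 0.0236] q [-0.03  0.26  1.75  0.    1.13  1.62] F [ 1.2  0.7 -0.6] open 0.0595
[[ 0.997 -0.079 -0.001]
 [-0.079 -0.997  0.   ]
 [-0.001  0.    -1.   ]]
shift [ 0.0001  0.0004 -0.0004] dist 0.001 yaw now -4.5 turn z -0.0 tilt fix [ 0.    0.08 -0.  ]
```

```bash
python3 -m jog '[0,0,0,0,0,0,0, 0,0,0,0,0,0,0, 0,0,0,0,0,0,0, 0,-0.01,0,0,0,0,0, 0,-0.015,0,0,0,0,0, 0,-0.015,0,0,0,0,0, 0,-0.015,0,0,0,0,0, 0,-0.015,0,0,0,0,0, 0,0,0,0,0,0,0]' 45
python3 - <<'E'
from h import *
st()
E
python3 -m jog '[0.7,0,0,0,0,0,0, 0.7,0,0,0,0,0,0, 0.7,0,0,-0.05,0,0,0, 0.7,0,0,-0.05,0,0,0, 0.7,0,0,-0.01,0,0,0, 0.7,0,0,0,0,0,0]'
python3 - <<'E'
from h import *
st(); p=shot('wrist','wr8.png')
print([(np.round(b['box'],1).tolist(),round(b['p'],2)) for b in ctrl.boxes_of('fan1',p)][:4])
E
```

```text
t: 27.12
tool_pos: [0.5531, 0.063, 0.0261]
tool_rot: [3.139, -0.126, 0.005]
contact_force: [-0.3, 0.1, 10.6]
opening: 0.0393
t 27.12 pos [0.5531 0.063  0.0261] q [-0.02  0.11  1.92 -0.    1.11  1.63] F [-0.3  0.1 10.6] open 0.0393
[[ 0.997 -0.08   0.003]
 [-0.08  -0.997 -0.   ]
 [ 0.003  0.    -1.   ]]
t: 27.88
tool_pos: [0.5525, 0.0632, 0.1338]
tool_rot: [-3.139, 0.126, 0.0]
contact_force: [-0.7, 0.6, 0.1]
opening: 0.0599
t 27.88 pos [0.5525 0.0632 0.1338] q [-0.02 -0.03  1.86  0.    1.31  1.63] F [-0.7  0.6  0.1] open 0.0599
[[ 0.997 -0.08  -0.   ]
 [-0.08  -0.997  0.   ]
 [-0.    -0.    -1.   ]]
[([257.9, 148.9, 56.6, 122.8], 0.75), ([18.5, 39.6, 29.5, 70.2], 0.74)]
```

View pics/wr8.png

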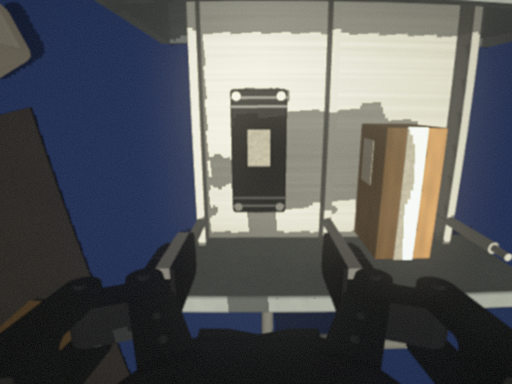

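The fan now lies clear in mid-lane at (232..287, 90..210).

```bash
python3 - <<'E'
from h import *
p=shot('wrist')
c=w(p,[[233,90],[287,90],[234,204],[286,204]],.048)[:,:2]; print(c.round(4).tolist(),c.mean(0)); m=c.mean(0)
go([m[0],m[1],.026],-4.5)
E
```

```text
[[0.6286, 0.0746], [0.6257, 0.038], [0.5478, 0.0819], [0.5448, 0.0434]] [0.58670993 0.05945651]
shift [0.0363 0.0008 0.1052] dist 0.111 yaw now -4.6 turn z -0.1 tilt fix [ 0.02  0.26 -0.  ]
```

```bash
python3 -m jog '[0.7,0.037,0,0.01,0,0,0, 0.7,0,0,0.05,0,0,0, 0.7,0,0,0.047,0,0,0, 0.7,0,0,0,0,0,0, 0,0,0,0,0,0,0, 0,0,0,0,0,0,0, 0,0,0,0,0,0,0, 0,0,0,-0.04,0,0,0, 0,0,0,-0.05,0,0,0, 0,0,0,-0.045,0,0,0]' 60
python3 -m jog '[0,-0.0114,0.042,0,0,0,0, 0,-0.0114,0.042,0,0,0,0, 0,-0.0114,0.042,0,0,0,0, 0,-0.0114,0.042,0,0,0,0, 0,-0.0114,0.042,0,0,0,0, 0,-0.0114,0.042,0,0,0,0, 0,-0.0114,0.042,0,0,0,0, 0,-0.0114,0.042,0,0,0,0, 0,-0.0114,0.042,0,0,0,0, 0,0,0,0,0,0,0]'
python3 - <<'E'
from h import *
st(); p=shot('wrist','wr9.png'); go([.455,-.31,.026],-4.5)
print([(np.round(b['box'],1).tolist(),round(b['p'],2)) for k in ('tray','fan1') for b in ctrl.boxes_of(k,p)][:4])
E
```

```text
t: 29.28
tool_pos: [0.5898, 0.0602, 0.1646]
tool_rot: [-3.139, 0.126, -0.003]
contact_force: [0.8, 0.6, -1.6]
opening: 0.0385
t: 30.52
tool_pos: [0.4563, -0.3108, 0.163]
tool_rot: [3.137, -0.132, 0.002]
contact_force: [0.7, 0.2, -2.3]
opening: 0.0389
t 30.52 pos [ 0.4563 -0.3108  0.163 ] q [-0.73 -0.07  1.85 -0.    1.36  0.92] F [ 0.7  0.2 -2.3] open 0.0389
[[ 0.996 -0.084  0.001]
 [-0.084 -0.996 -0.001]
 [ 0.001  0.001 -1.   ]]
shift [-0.0019  0.0008  0.1367] dist 0.137 yaw now -4.7 turn z -0.2 tilt fix [ 0.01 -0.05 -0.  ]
[([264.8, 169.3, 185.9, 280.1], 0.81), ([259.4, 245.9, 97.1, 172.5], 0.86)]
```

View pics/wr9.png

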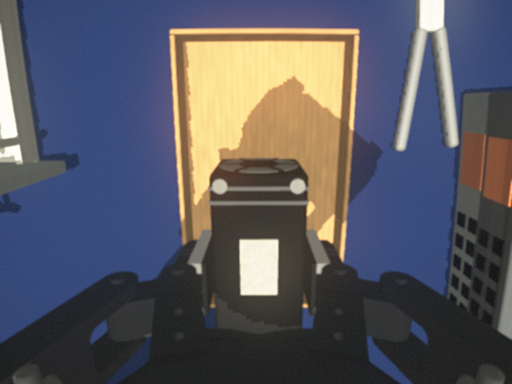

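The fan is held squarely over the tray (170..358, 30..300), so I'll lower and release it.

```bash
python3 -m jog '[0,0,0,0.045,0,0,0, 0,0,0,0.045,0,0,0, 0,0,0,0.03,0,0,0, 0,0,0,0.019,0,0,0, 0,0,0,0,0,0,0, 0.65,0,0,0,0,0,0, 0.65,0,0,0,0,0,0, 0.65,0,0,0,0,0,0, 0.65,0,0,-0.05,0,0,0, 0.65,0,0,-0.06,0,0,0]'
python3 -m jog '[0.65,0,0,-0.06,0,0,0, 0.65,0,-0.05,0,0,0,0, 0.65,0,-0.06,0,0,0,0, 0.65,0,-0.06,0,0,0,0, 0.65,0,-0.06,0,0,0,0, 0.65,0,-0.06,0,0,0,0, 0.65,0,-0.06,0,0,0,0, 0.65,0,-0.06,0,0,0,0, 0.65,0,-0.06,0,0,0,0, 0.65,0,-0.05,0,0,0,0]'
python3 - <<'E'
from h import *
st(); go([.4,.29,.2],-5)
E
```

```text
t: 31.92
tool_pos: [0.4561, -0.3075, 0.1326]
tool_rot: [-3.137, 0.126, 0.005]
contact_force: [1.5, -0.4, 0.1]
opening: 0.0555
t: 33.17
tool_pos: [0.4986, 0.2122, 0.1933]
tool_rot: [-3.139, 0.124, -0.001]
contact_force: [-0.5, -0.6, -1.1]
opening: 0.0557
t 33.17 pos [0.4986 0.2122 0.1933] q [ 0.26 -0.12  1.85 -0.    1.42  1.91] F [-0.5 -0.6 -1.1] open 0.0557
[[ 0.997 -0.079  0.001]
 [-0.079 -0.997  0.   ]
 [ 0.001 -0.    -1.   ]]
shift [-0.1044 -0.0698 -0.0067] dist 0.126 yaw now -4.5 turn z 0.5 tilt fix [-0.02 -0.05  0.  ]
```

```bash
python3 -m jog '[0.75,-0.05,-0.03,-0.02,0,0,0, 0.75,-0.05,-0.03,-0.02,0,0,0, 0.75,0,0,-0.02,0,0,0, 0.75,0,0,0,0,0,0]'
python3 - <<'E'
from h import *
st(); p=shot('wrist','wr10.png')
q=shot('top')
for n,r in(('w',p),('t',q)):
  for k in('carton1','fan1'): print(n,k,[(np.round(b['box'],1).tolist(),round(b['p'],2),w(r,b['box'][:2],.059 if k=='carton1' else .044)[0,:2].round(3).tolist()) for b in ctrl.boxes_of(k,r)][:4])
a=cv2.resize(q['image'][90:300,90:450],(512,299)); cv2.imwrite('pics/wr10.png',np.vstack([p['image'],a])[:600])
E
```

```text
t: 33.67
tool_pos: [0.4049, 0.2782, 0.2554]
tool_rot: [-3.137, 0.125, -0.007]
contact_force: [-0.4, 0.1, -0.4]
opening: 0.0643
t 33.67 pos [0.4049 0.2782 0.2554] q [ 0.45 -0.29  1.89 -0.    1.54  2.1 ] F [-0.4  0.1 -0.4] open 0.0643
[[ 0.997 -0.08   0.004]
 [-0.08  -0.997  0.002]
 [ 0.004 -0.002 -1.   ]]
w carton1 [([504.4, 27.4, 7.0, 53.5], 0.74, [0.534, 0.017])]
w fan1 [([437.1, 61.1, 149.8, 121.2], 0.53, [0.505, 0.08])]
t carton1 [([158.8, 261.0, 21.5, 34.6], 0.84, [0.399, 0.274]), ([269.7, 212.8, 13.8, 34.8], 0.61, [0.544, -0.043])]
t fan1 [([357.6, 250.0, 20.9, 35.2], 0.62, [0.442, -0.302])]
```

View pics/wr10.png

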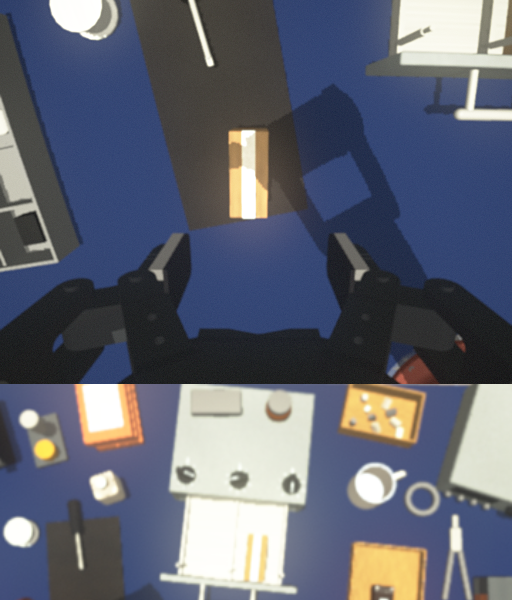

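The carton still stands on the mat at (228..268, 129..218), and the fan is in the tray. I'll fetch the carton.

```bash
python3 - <<'E'
from h import *
p=shot('wrist')
c=w(p,[[229,129],[268,128],[231,217],[268,217]],.059)[:,:2]; print(c.round(4).tolist()); m=c.mean(0); print(m)
go([m[0],m[1],.03],-4.5)
E
```

```text
[[0.4492, 0.304], [0.4469, 0.2637], [0.3531, 0.3119], [0.3497, 0.2708]]
[0.39972972 0.28761326]
shift [-0.0048 -0.0104  0.222 ] dist 0.222 yaw now -4.7 turn z -0.2 tilt fix [ 0.05  0.09 -0.  ]
```

```bash
python3 -m jog '[0.75,-0.005,-0.011,0.04,0,0,0, 0.75,0,0,0.05,0,0,0, 0.75,0,0,0.05,0,0,0, 0.75,0,0,0.05,0,0,0, 0.75,0,0,0.03,0,0,0, 0.75,0,0,0,0,0,0, 0,0,0,0,0,0,0, 0,0,0,0,0,0,0, 0,0,0,0,0,0,0]' 45
python3 - <<'E'
from h import *
st()
E
python3 -m jog '[0,0,0,-0.05,0,0,0, 0,0,0,-0.06,0,0,0, 0,0,0,-0.04,0,0,0, 0,0,0,0,0,0,0]'
python3 - <<'E'
from h import *
st(); go([.5545,.0590,.036],-4.5)
E
```

```text
t: 35.15
tool_pos: [0.4012, 0.2898, 0.035]
tool_rot: [-3.137, 0.126, -0.005]
contact_force: [-0.0, 0.3, 4.0]
opening: 0.0409
t 35.15 pos [0.4012 0.2898 0.035 ] q [ 0.48 -0.05  2.07 -0.    1.12  2.13] F [-0.   0.3  4. ] open 0.0409
[[ 0.997 -0.08   0.003]
 [-0.08  -0.997  0.002]
 [ 0.003 -0.002 -1.   ]]
t: 35.65
tool_pos: [0.4021, 0.2903, 0.1882]
tool_rot: [-3.134, 0.125, -0.013]
contact_force: [0.3, 1.0, -2.5]
opening: 0.0412
t 35.65 pos [0.4021 0.2903 0.1882] q [ 0.48 -0.24  1.96  0.    1.41  2.13] F [ 0.3  1.  -2.5] open 0.0412
[[ 0.997 -0.08   0.008]
 [-0.08  -0.997  0.004]
 [ 0.008 -0.005 -1.   ]]
shift [0.1692 0.2192 0.1525] dist 0.316 yaw now -4.6 turn z -0.1 tilt fix [-0.29 -0.46  0.  ]
```

```bash
python3 -m jog '[0,0.0296,0.0365,0,0,0,0, 0,0.0296,0.0365,0,0,0,0, 0,0.0296,0.0365,0,0,0,0, 0,0.0296,0.0365,0,0,0,0, 0,0.0296,0.0365,0,0,0,0, 0,0.0296,0.0365,0,0,0,0, 0,0,0,0,0,0,0, 0,0,0,0,0,0,0]'
python3 - <<'E'
from h import *
st(); p=shot('wrist','wr11.png'); go([.563,.0580,.042],-4.5)
E
```

```text
t: 36.65
tool_pos: [0.5581, 0.0569, 0.1813]
tool_rot: [-3.139, 0.126, 0.005]
contact_force: [-0.3, -0.9, -2.8]
opening: 0.0411
t 36.65 pos [0.5581 0.0569 0.1813] q [-0.03 -0.06  1.81  0.    1.39  1.62] F [-0.3 -0.9 -2.8] open 0.0411
[[ 0.997 -0.08  -0.003]
 [-0.08  -0.997  0.001]
 [-0.003 -0.    -1.   ]]
shift [ 0.0051 -0.0011  0.1397] dist 0.14 yaw now -4.5 turn z -0.0 tilt fix [-0.01  0.14 -0.  ]
```

View pics/wr11.png

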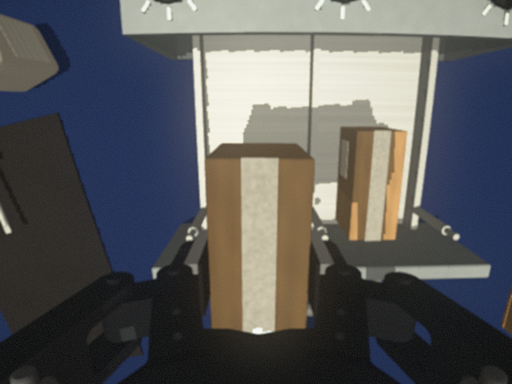

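The carton is held straight over the empty left lane, and the right carton is undisturbed at (375,185).

```bash
python3 -m jog '[0,0.005,-0.001,0.04,0,0,0, 0,0,0,0.04,0,0,0, 0,0,0,0.035,0,0,0, 0,0,0,0.023,0,0,0, 0,0,0,0,0,0,0, 0.7,0,0,0,0,0,0, 0.7,0,0,0,0,0,0, 0.7,0,0,0,0,0,0]'
python3 - <<'E'
from h import *
st()
E
python3 -m jog '[0.7,0,0,-0.05,0,0,0, 0.7,0,0,-0.06,0,0,0, 0.7,0,0,-0.05,0,0,0, 0,-0.06,0.01,-0.03,0,0,0, 0,-0.05,0.03,0,0,0,0, 0,-0.05,0.0,0,0,0,0, 0,0,0,0,0,0,0]'
python3 - <<'E'
from h import *
st(); p=shot('wrist','wr12.png'); go([.400,.015,.055],-4.3)
print([(np.round(b['box'],1).tolist(),round(b['p'],2),w(p,b['box'][:2],.064)[0].round(3)) for k in ('carton1','drawer_handle') for b in ctrl.boxes_of(k,p)][:4])
E
```

```text
t: 37.7
tool_pos: [0.5652, 0.0572, 0.0463]
tool_rot: [-3.139, 0.125, -0.003]
contact_force: [-0.4, 0.2, 0.6]
opening: 0.0601
t 37.7 pos [0.5652 0.0572 0.0463] q [-0.03  0.11  1.89 -0.    1.15  1.62] F [-0.4  0.2  0.6] open 0.0601
[[ 0.997 -0.08   0.002]
 [-0.08  -0.997 -0.   ]
 [ 0.002 -0.    -1.   ]]
t: 38.58
tool_pos: [0.4043, 0.0306, 0.2329]
tool_rot: [3.139, -0.127, 0.004]
contact_force: [0.9, 0.2, 0.3]
opening: 0.0001
t 38.58 pos [0.4043 0.0306 0.2329] q [-0.11 -0.52  2.09  0.    1.57  1.54] F [0.9 0.2 0.3] open 0.0001
[[ 0.997 -0.081  0.002]
 [-0.081 -0.997 -0.   ]
 [ 0.002 -0.    -1.   ]]
shift [-0.0051  0.0159  0.1783] dist 0.179 yaw now -4.6 turn z -0.3 tilt fix [-0.   -0.17  0.  ]
[([216.3, 34.5, 48.2, 68.9], 0.87, array([0.537, 0.059, 0.064])), ([322.6, 34.0, 54.2, 66.5], 0.61, array([ 0.53 , -0.038,  0.064])), ([273.7, 71.2, 330.0, 139.7], 0.82, array([0.501, 0.009, 0.064]))]
```

View pics/wr12.png

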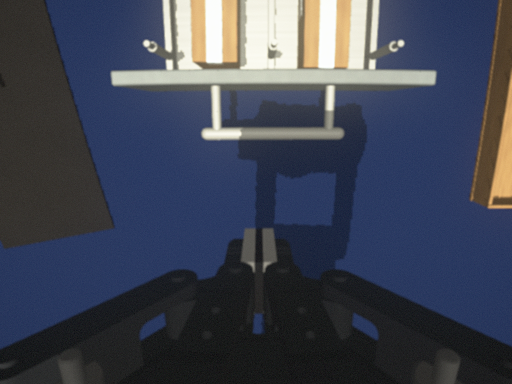

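Both cartons lie flat in their lanes, at (215,30) and (327,30), and the handle is at (272,133). I'll push the drawer shut from in front of the handle.

```bash
python3 -m jog '[0,-0.004,0.013,0.05,0,0,-0.3, 0,0,0,0.06,0,0,0, 0,0,0,0.05,0,0,0, 0,0,0,0.013,0,0,0, 0,0.015,0,0,0,0,0, 0,0.02,0,0,0,0,0, 0,0.02,0,0,0,0,0, 0,0.02,0,0,0,0,0, 0,0.02,0,0,0,0,0, 0,0.02,0,0,0,0,0]'
python3 -m jog '[0,0.02,0,0,0,0,0, 0,0.02,0,0,0,0,0, 0,0.018,0,0,0,0,0, 0,0.01,0,0,0,0,0, 0,0.004,0,0,0,0,0, 0,0,0,0,0,0,0]'
python3 - <<'E'
from h import *
st()
E
```

```text
t: 39.98
tool_pos: [0.5178, 0.009, 0.0608]
tool_rot: [3.139, -0.117, -0.001]
contact_force: [-3.7, -0.1, 0.8]
opening: 0.0001
t: 40.72
tool_pos: [0.5884, 0.0039, 0.0602]
tool_rot: [-3.139, 0.117, -0.002]
contact_force: [0.1, 0.2, 0.3]
opening: -0.0
t 40.73 pos [0.5884 0.0039 0.0602] q [-0.12  0.13  1.83  0.    1.18  1.53] F [0.1 0.2 0.3] open -0.0
[[ 0.997 -0.075  0.001]
 [-0.075 -0.997  0.   ]
 [ 0.001 -0.    -1.   ]]
```

```bash
python3 -m jog '[0,0.003,0,0,0,0,0, 0,0.002,0,0,0,0,0, 0,0,0,0,0,0,0]'
```

```text
t: 41.1
tool_pos: [0.5928, 0.0036, 0.0597]
tool_rot: [-3.139, 0.118, -0.0]
contact_force: [-0.9, 0.2, 1.7]
opening: 0.0004
```

```bash
python3 -m jog '[0,0.003,0,0,0,0,0, 0,0,0,0,0,0,0]'
```

```text
t: 41.35
tool_pos: [0.5942, 0.0035, 0.0595]
tool_rot: [-3.139, 0.117, 0.008]
contact_force: [-8.5, 0.5, 5.2]
opening: -0.0
```

```bash
python3 -m jog '[0,0.002,0,0,0,0,0, 0,0,0,0,0,0,0]'
python3 -m jog '[0,-0.03,0,0,0,0,0, 0,0,0,-0.06,0,0,0, 0.45,0,0,-0.06,0,0,0, 0.45,0,0,-0.06,0,0,0, 0.45,0.03,0,-0.05,0,0,0, 0.45,0.03,0,0,0,0,0, 0.45,0,0,0,0,0,0]'
python3 - <<'E'
from h import *
st(); p=shot('wrist')
print('handle now',[(np.round(b['box'],1).tolist(),round(b['p'],2)) for b in ctrl.boxes_of('drawer_handle',p)][:2], px(p,[[.610,.0017,.08],[.6125,.0017,.08]]))
go([.6930,-.110,.182],-4.3)
E
```

```text
t: 41.6
tool_pos: [0.5943, 0.0035, 0.0595]
tool_rot: [-3.139, 0.117, 0.016]
contact_force: [-16.4, 1.0, 11.3]
opening: 0.0002
t: 42.48
tool_pos: [0.6292, 0.0006, 0.2901]
tool_rot: [3.139, -0.118, 0.002]
contact_force: [-0.3, -0.2, 0.2]
opening: 0.0383
t 42.48 pos [6.292e-01 6.000e-04 2.901e-01] q [-0.12  0.03  1.54 -0.    1.57  1.53] F [-0.3 -0.2  0.2] open 0.0383
[[ 0.997 -0.075  0.001]
 [-0.075 -0.997 -0.   ]
 [ 0.001  0.    -1.   ]]
handle now [([464.6, 255.9, 94.7, 162.4], 0.26)] [[259.1408869  183.89908238]
 [258.97771701 181.76322122]]
shift [0.0739 0.1057 0.1066] dist 0.167 yaw now -4.3 turn z 0.0 tilt fix [-0.    0.09 -0.  ]
```

```bash
python3 -m jog '[0.45,0.037,0.053,0.02,0,0,0, 0.45,0.037,0.053,0.03,0,0,0, 0.45,0,0,0.05,0,0,0, 0.45,0,0,0.03,0,0,0, 0.45,0,0,0.028,0,0,0, 0.45,0,0,0,0,0,0, 0,0,0,0,0,0,0, 0,0,0,0,0,0,0, 0,0,0,0,0,0,0]' 40
python3 - <<'E'
from h import *
st()
E
python3 -m jog '[0,0,0,0,0,0,-9.4, 0,0,0,0,0,0,-9.4, 0,0,0,0,0,0,-9.4, 0,0,0,0,0,0,-9.4, 0,0,0,0,0,0,-9.4, 0,0,0,0,0,0,-9.5, 0,0,0,0,0,0,-9.5, 0,0,0,0,0,0,-9.5, 0,0,0,0,0,0,0]'
python3 -m jog '[0.45,0,0,0,0,0,0, 0.45,0,0,0,0,0,0, 0.45,0,0,-0.03,0,0,0, 0.45,0,0,-0.04,0,0,9, 0.45,0,0,-0.05,0,0,9, 0.45,0,0,-0.05,0,0,10, 0.45,-0.01,0,0,0,0,10, 0.45,-0.03,0,0,0,0,10, 0.45,-0.04,0,0,0,0,10, 0.45,-0.05,0,0,0,0,10]'
python3 - <<'E'
from h import *
st(); go([.60,-.09,.36],-4.3)
E
```

```text
t: 43.7
tool_pos: [0.6849, -0.1083, 0.1369]
tool_rot: [3.123, -0.122, -0.005]
contact_force: [-4.8, -24.5, -7.3]
opening: 0.0099
t 43.7 pos [ 0.6849 -0.1083  0.1369] q [-0.26  0.28  1.52 -0.02  1.34  1.4 ] F [ -4.8 -24.5  -7.3] open 0.0099
[[ 0.997 -0.078 -0.004]
 [-0.078 -0.997 -0.016]
 [-0.003  0.017 -1.   ]]
t: 44.82
tool_pos: [0.6886, -0.1146, 0.1371]
tool_rot: [2.536, 1.808, -0.016]
contact_force: [9.8, -41.3, -17.5]
opening: 0.0105
t: 46.08
tool_pos: [0.5686, -0.1491, 0.3082]
tool_rot: [3.14, 0.082, 0.003]
contact_force: [0.2, -1.0, 0.2]
opening: 0.0383
t 46.08 pos [ 0.5686 -0.1491  0.3082] q [-0.38 -0.07  1.61  0.    1.6   1.14] F [ 0.2 -1.   0.2] open 0.0383
[[ 0.999  0.052  0.002]
 [ 0.052 -0.999 -0.001]
 [ 0.002  0.001 -1.   ]]
shift [ 0.0346 -0.0574 -0.0518] dist 0.085 yaw now 3.0 turn z 7.3 tilt fix [ 0.04 -0.1  -0.  ]
```

```bash
python3 -m jog '[1,0.03,-0.04,-0.03,0,0,7.3, 1,0,-0.02,-0.03,0,0,0, 1,0,0,0,0,0,0]'
python3 - <<'E'
from h import *
st(); p=shot('wrist'); q=shot('side')
print('handle',px(p,[[.610,.0017,.08]]),'fan',[(np.round(b['box'],1).tolist(),round(b['p'],2)) for b in ctrl.boxes_of('fan1',q)])
b=cv2.resize(q['image'][120:370,150:400],(384,384))
cv2.imwrite('pics/fin1.png',cv2.resize(np.hstack([p['image'],b]),(800,343)))
E
```

```text
t: 46.45
tool_pos: [0.5994, -0.0863, 0.372]
tool_rot: [3.138, -0.106, 0.012]
contact_force: [-0.1, -0.1, 0.0]
opening: 0.0852
t 46.45 pos [ 0.5994 -0.0863  0.372 ] q [-0.27 -0.04  1.48  0.    1.7   1.37] F [-0.1 -0.1  0. ] open 0.0852
[[ 0.998 -0.068  0.008]
 [-0.068 -0.998 -0.002]
 [ 0.008  0.001 -1.   ]]
handle [[194.14809487 154.47388777]] fan [([266.6, 300.0, 31.9, 24.7], 0.67), ([266.4, 204.9, 39.9, 67.9], 0.37), ([293.0, 194.3, 95.2, 93.7], 0.35)]
```

View pics/fin1.png

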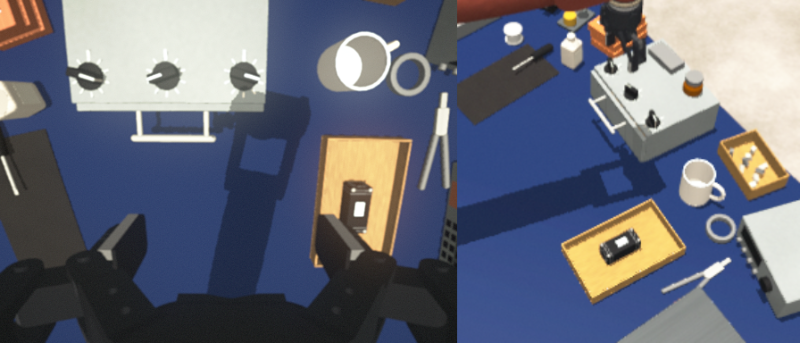

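The drawer is shut, with the handle at the predicted pixel. Dial 3 now points to the right at about number 3, the fan lies flat in the tray, and the other objects look unmoved.

```bash
python3 -c "
from station import ctrl
print(ctrl.finish_job())"
```

```text
the job is handed in; nothing more can be done
None
```

The job is done and handed in at about 46 s of the 210 s allowed.

- **Opening:** I set the dials to 3, 7 and 5 and pulled the drawer open to its stop.
- **Fan:** There was only one fan module, in the left lane. The right lane behind its carton was empty. I set the left carton on the mat, slid the fan forward, and laid it flat in the tray.
- **Closing:** I put the carton back flat in its lane, pushed the drawer shut until it hit its stop, and turned dial 3 from 5 to about 3.

**Last checks:**
- The handle sits within about 1 pixel of its shut position, the fan lies flat in the tray, and dial 3 is clearly off its code.
- Both cartons were lying flat in their lanes just before the drawer was shut; I could not see them afterwards.
- The bystanders look unmoved by eye, but I did not measure them. The gripper is clear of everything.

**Not clean:**
- The last grip on dial 3 was about 8 mm off centre. That put about 41 N sideways, roughly 46 N in all, on the tool at the end of that turn. The fingers carried it, not the arm or gripper body as far as I can tell.
- The wrist force also reached about 46 N when I pulled the drawer against its stop.

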